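# Turn the double-ended board carrier in the test dock

## Robot

A 6-joint arm with a two-finger parallel gripper is mounted at the origin on a cart in front of the work surface, level with it; the furniture and walls round the work are solid. World frame = base frame: x ahead of the robot, y to its left, z up, the work surface at z = 0. Lengths are in m, angles in degrees, forces in N, time in s.
With the tool pointing down it reaches from about 0.3 to 0.75 m from the base axis. Payload 8.5 kg.
Tool frame: the origin (TCP) lies at the very end of the fingers, on their centre line; the grasp point (between the pads) lies 19 mm behind it; z points along the fingers, y is the line along which they close (so a half turn about z gives the same grasp; the last joint's range is limited). The gripper opens to 85 mm and grips with 20 to 120 N. Pads are 22 mm wide; open, the fingers measure 114 mm over their backs; the gripper's body (76 mm by 85 mm) begins 54 mm behind the grasp point. The pads swing forward as they close: fully open they stand 13 mm farther back than shut.
Start: joints at [-80.46, 21.807, 74.336, -0, 83.858, -12.336], TCP at [0.205, -0.51, 0.231] pointing down, gripper open.
Joint ranges: [-178.18, 178.18], [-50.72, 133.34], [12.68, 142.11], [-81.47, 261.47], [9.98, 163.14], [-165.26, 165.26]. Speed limits (degrees/s): [136.94, 136.94, 180, 180, 180, 180].

## Interface

Orientations are given as a 3x3 rotation matrix whose columns are the frame's x, y, z axes.
In Python, from rig import * gives the robot as it stands. The module is installed in compiled form; this text tells all that it offers.
- The arm moves only by the shell command python3 -m pendant 'ROWS' [OPENING] [FORCE]. ROWS is JSON, a list of rows, each a list of 2 entries, a list of its own where there are three numbers: the shift along the tool's x, y, z as a fraction of full scale, then the turn, a rotation vector about the tool's x, y, z as a fraction of full scale. A call has 1 to 8 rows; each row shifts and turns the commanded pose from where the row before left it, along the tool's axes as they then stand; what a row does not reach is not made up. Full scale, the value 1, is 40 mm for a shift and 5 degrees for a turn. A row lasts 1/8 s, in which the tool goes at most 62.5 mm and 10.7 degrees, less where a joint would pass 70% of its speed; a pose out of reach is approached as far as the arm can. A call with a number of a shift or a turn outside -1 to 1 is refused whole. A call with a gripper value outside its range is refused whole. OPENING is the opening, from 0 (shut) to 1 (fully open), set as the call begins (- or left out, the last holds). The fingers move at their own pace and stop on an object; FORCE is the grip in N (left out, the last holds). Time passes only in rows, so rows that do not move let the fingers close. It gives the time, the measured TCP pose, the force, the opening and the grip force at its end, in the units of the state.
- observe(): the state, without advancing time (a new reading comes with each control period).
- get_image(name): name is "scene" or "top"; returns a dict with "img" (384x512x3 uint8, blue, green, red), "range_z" (384x512 float32, m along the optical axis (not along the pixel's ray), 0 where there is no reading), "camera_matrix" (3x3 intrinsics, pixels), "eye" and "rotation" of the camera in the world. Camera axes: x right, y down, z forward; pixel columns grow to the right and rows downward; lengths in m; the calibration is good to about 2 mm. A picture is of the moment at which its call begins.
- close_job(): hands the job in; it is judged then, once.
Trained networks look in the newest picture that a camera, given by its name, has taken for a name from the list of things; names that differ only in an ending like _2 or _b are one class to them, and where a whole thing is asked for, a point or a joint stands for the part that bears it (a point fixed in the world has none). Each returns a list of dicts, best first, with "conf" (0 to 1); they miss things now and then, are a little off and sometimes report something else, mostly with a low value. They report only what shows in the picture. A call takes as long as a camera call. They do not tell look-alikes from the thing itself.
- regions_of(camera, query): "mask" (384x512 bool, what is visible of it).
- landmark_of(camera, query): "point" ([x, y, z] in m, in world coordinates, good to about 4 mm: a listed point, or the origin of a listed thing).
The state is a dict: "time_s": time; "q": joint angles; "qvel": joint speeds; "joint_efforts": joint torques, N m; "position": TCP position; "tool_rot": TCP orientation; "ft_force": force on the tool from outside, world axes, zero at the start; "wrist_torque": the same for the moment, N m; "grip_width": finger opening in m; "gripper_force": force on a finger pad.
Only numpy, scipy, OpenCV 4.12 (cv2) and the standard library are available. Lean on these libraries where they do the work, as an engineer would, in place of code of your own. Each camera call takes 0.05 s, during which the arm holds its last target. There are 200 camera calls.

## Task

The short phone board, now inside the inclined test dock, is done: press down the latch's thumb bar to unlock it, draw the board carrier out of the slot, and lay it in the low saddle rest to change your grip to its other end. Then put it back into the slot turned end for end, boards facing up as before, with the long board's end going in until it is fully home, and press the latch's nose down again to lock it. Leave the bottle, the loupe and the syringe where they are.

Things in the scene. Friction and masses are not known exactly. Their poses are not given: they have to be found in the camera images.
- carrier_mid (a point): Centre of the black board carrier, a flat two-ended tray 190 long (its x) x 46 wide (y) x 14 mm thick (z), 0.10-0.21 kg. x points to the long board's end, z out of the face with the boards (nothing above z = +7 mm). Sides y = +-23 are straight, to be gripped. Grooves 14 wide, 6 deep cross its top at x = 11 to 25 and -25 to -11. Starts home in the dock, short board inside, 90 mm standing out.
- long_board_end (a point): Middle of the carrier's end face at the long green board (62x28 mm), x = +95 mm from its centre. It stands out of the slot at the start and must be the inner end when done.
- short_board_end (a point): Middle of the carrier's other end face, at the short green board (48x30 mm), x = -95 mm from its centre. Inside the slot at the start; must stand out when done.
- slot_mouth (a point): Centre of the mouth of the test dock's slot, 105 mm above the bench. Axes: x straight out of the slot (40 degrees above level), y across it, z up out of its roof (40 degrees off vertical). Slot 49 wide, 17 high (1.5 mm clearance all round the carrier), 100 deep; a bezel reaches to x = +7 mm, flaring about 4 mm each way. Nothing stands beside or under the carrier outside it.
- slot_seat (a point): Middle of the slot's back stop, 100 mm inside the mouth; the inner end of a carrier that is fully home touches it.
- dock: The test dock, a fixed grey metal console with the slot on top: 127 long (its x, towards the mouth), 78 wide, 120 mm high, 131 with the latch, which is 87 wide; origin at the centre of its underside, z up. Its top plate leans like the slot, 14 mm above the slot's centre plane. Tape rolls and pliers hang at the back of the bench (x over 0.64 m, y -0.11 to 0.05 m): turn the carrier clear of them.
- latch (a joint): Steel rocker latch of the dock, turning about the slot's y through slot x = -16, z = +4 mm: 0 rad locked, 0.36 fully open; stays where left (0.06 N m friction, 2 N at bar or pad). Locked, its nose (slot x = 9 to 17, down to z = +3 mm) sits in the carrier's groove, which fits only when the carrier is fully home. Pressing the bar lifts the nose by 10 mm; pressing the pad locks.
- latch_bar (a point): Middle of the top of the latch's black thumb bar (18 mm along the slot x 87 mm wide), above the dock's top behind the mouth. Locked it lies at slot x = -51, z = +33.5 mm; fully open at about x = -59, z = +19 mm.
- latch_pad (a point): Middle of the top of the rubber pad (15 mm along the slot x 34 mm wide) on the latch's nose, just outside the mouth. Locked it lies at slot x = +13, z = +23 mm; fully open at about x = +4, z = +32 mm.
- rest_top (a point): Centre of the level supporting face of the carrier rest, a fixed grey saddle, 35 mm above the bench, 70 long along its x, open at both ends. Its side lips (49 mm apart, flaring to 58 at the top) rise 10 mm above the face. A carrier lies in it along x, either way round, its centre 7 mm above this point and 60 mm free at each end. Base plate 96 x 86 x 6 mm.
- solvent_bottle: White square solvent bottle with a round cap, 56x53x129 mm, standing on the bench; origin at the centre of its foot. Not to be moved.
- loupe: Round black loupe lying flat on the bench, 62x55x17 mm; origin at the centre of its underside. Not to be moved.
- flux_syringe: Cream-coloured syringe lying flat on the bench, 24x105x15 mm; origin at the centre of its underside. Not to be moved.
Things that resemble listed ones, but are neither listed nor needed, are in the scene too. Leave any pink look-alike of the part that bears rest_top alone.

How it is judged (in metres and radians):
On the way, in this order (a step that is already met when the one before it is completed fails the run):
1. the latch is opened while the carrier is still in the slot (value of joint latch above 0.28 rad and distance between carrier_mid and slot_mouth below 0.03 m), for 0.1 s.
2. the carrier is drawn clear of the slot (distance between carrier_mid and slot_mouth above 0.11 m), for 0.1 s.
3. the carrier lies level in the saddle rest, let go (horizontal distance between carrier_mid and rest_top below 0.034 m and z of carrier_mid in the frame of rest_top between 0.003 and 0.011 m and angle between carrier_mid's own z axis and vertical below 0.1 rad and contact force between the fingers and carrier below 0.2 N), for 0.2 s.
4. the carrier is fully home in the slot, long board's end innermost, boards up (distance between long_board_end and slot_seat below 0.005 m and angle between the x axis of carrier_mid and the x axis of slot_mouth, either way round below 0.06 rad and angle between carrier_mid's own z axis and vertical below 0.8 rad), for 0.2 s.
At the end, for the whole second after the job is handed in: The carrier is in the slot with the long board's end innermost and within 5 mm of the back stop, in line with the slot within 0.06 rad, boards facing up, at rest, and the latch is locked (below 0.07 rad) (all of step 4 and value of joint latch below 0.07 rad and linear speed of carrier below 0.02 m/s); the robot touches nothing.
It fails at once if the solvent bottle is moved more than 3 cm (distance of solvent_bottle from where it was at the start of the episode above 0.03 m).
It fails at once if the loupe is moved more than 3 cm (distance of loupe from where it was at the start of the episode above 0.03 m).
It fails at once if the syringe is moved more than 3 cm (distance of flux_syringe from where it was at the start of the episode above 0.03 m).
It also fails if it takes over 70 s, if anything falls off the work surface, if the arm or the gripper's body presses on something with over 40 N, if the wrist force passes 120 N, or if a joint passes its speed limit or range.

## Working session

There is one attempt and no reset: what is moved stays moved. The work goes in short steps, Python scripts to look and compute and a shell command to move; the robot and the scene stay as the last step left them, time stands still between calls to the robot, and variables do not carry over. Pictures are saved under pics/ and viewed, at most 10 in all, crops included, and the job is handed in when it is done.

```bash
mkdir -p pics; cat > h.py <<'E'
from rig import *
import numpy as np, cv2
def px(c,p):
    v=np.array(c["rotation"]).T@(np.array(p)-np.array(c["eye"])); u=np.array(c["camera_matrix"])@v; return (u[:2]/u[2]).round().astype(int)
def cloud(c):
    K=np.array(c["camera_matrix"]);z=c["range_z"];v,u=np.mgrid[:384,:512]
    P=np.stack([(u-K[0,2])/K[0,0]*z,(v-K[1,2])/K[1,1]*z,z],-1)
    W=P@np.array(c["rotation"]).T+np.array(c["eye"]);W[z==0]=np.nan;return W
E
python3 - <<'E'
from h import *
np.set_printoptions(precision=4,suppress=True)
ims=[]
for n in("scene","top"):
    c=get_image(n);ims.append(c["img"]);print(n,c["eye"])
    for q in["carrier_mid","long_board_end","short_board_end","slot_mouth","slot_seat","dock","latch_bar","latch_pad","rest_top","solvent_bottle","loupe","flux_syringe"]:
        print(q,[(np.array(d["point"]).round(3).tolist(),round(float(d["conf"]),2),px(c,d["point"]).tolist()) for d in landmark_of(n,q)[:3]])
for n,i in zip(("scene","top"),ims): cv2.imwrite(f"pics/{n}0.png",cv2.resize(i,(800,600)))
print(observe())
E
```

```text
scene [0.0514 0.4568 0.7159]
carrier_mid [([0.443, -0.213, 0.098], 0.55, [323, 195]), ([0.645, -0.339, 0.004], 0.33, [289, 171])]
long_board_end [([0.451, -0.288, 0.043], 0.55, [335, 197]), ([0.434, -0.139, 0.162], 0.53, [310, 190])]
short_board_end [([0.451, -0.287, 0.041], 0.48, [334, 198]), ([0.445, -0.212, 0.095], 0.41, [322, 196])]
slot_mouth [([0.446, -0.214, 0.105], 0.62, [322, 193])]
slot_seat [([0.449, -0.288, 0.036], 0.81, [335, 200]), ([0.438, -0.138, 0.164], 0.71, [308, 189]), ([0.454, -0.289, 0.043], 0.49, [334, 197])]
dock [([0.451, -0.241, 0.002], 0.92, [322, 218])]
latch_bar [([0.451, -0.277, 0.099], 0.55, [335, 182]), ([0.443, -0.212, 0.096], 0.37, [323, 196])]
latch_pad [([0.445, -0.221, 0.132], 0.69, [326, 182])]
rest_top [([0.594, 0.201, 0.034], 0.77, [147, 278])]
solvent_bottle [([0.594, 0.037, -0.007], 0.58, [206, 250]), ([0.645, -0.339, 0.002], 0.56, [289, 172])]
loupe [([0.596, 0.038, -0.001], 0.64, [205, 248])]
flux_syringe [([0.394, -0.087, 0.0], 0.55, [304, 262])]
top [ 0.4143 -0.066   1.1487]
carrier_mid [([0.447, -0.212, 0.1], 0.82, [315, 219]), ([0.445, 
[... 814 characters left out ...]
7, -0.0], 0.67, [226, 173])]
flux_syringe [([0.395, -0.091, -0.001], 0.7, [270, 239]), ([0.452, -0.214, 0.129], 0.5, [317, 217])]
{'time_s': 1.3, 'q': array([-80.4589,  21.8069,  74.3365,  -0.0007,  83.8597, -12.3351]), 'qvel': array([-0.1186, -0.0349, -0.021 ,  0.0363,  0.0451,  0.0025]), 'joint_efforts': array([ -0.0009, -44.8334, -23.1463,  -0.0003,   0.0006,  -0.    ]), 'position': array([ 0.2049, -0.5104,  0.2313]), 'tool_rot': array([[ 0.928 ,  0.3726, -0.    ],
       [ 0.3726, -0.928 ,  0.0001],
       [ 0.    , -0.0001, -1.    ]]), 'ft_force': array([0.0387, 0.1389, 0.2051]), 'wrist_torque': array([-0.0268, -0.0051,  0.0003]), 'gripper_force': 0.0, 'grip_width': 0.08539592474854414}
```

View pics/scene0.png

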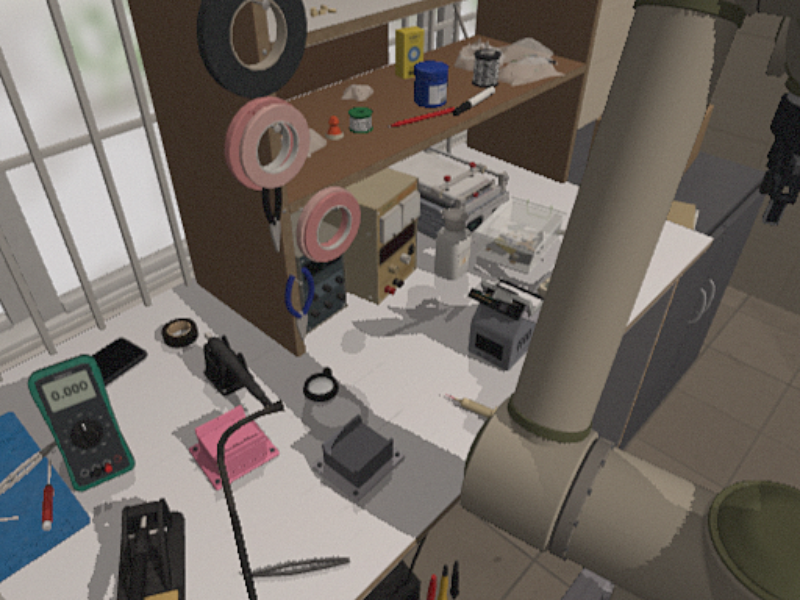

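View pics/top0.png

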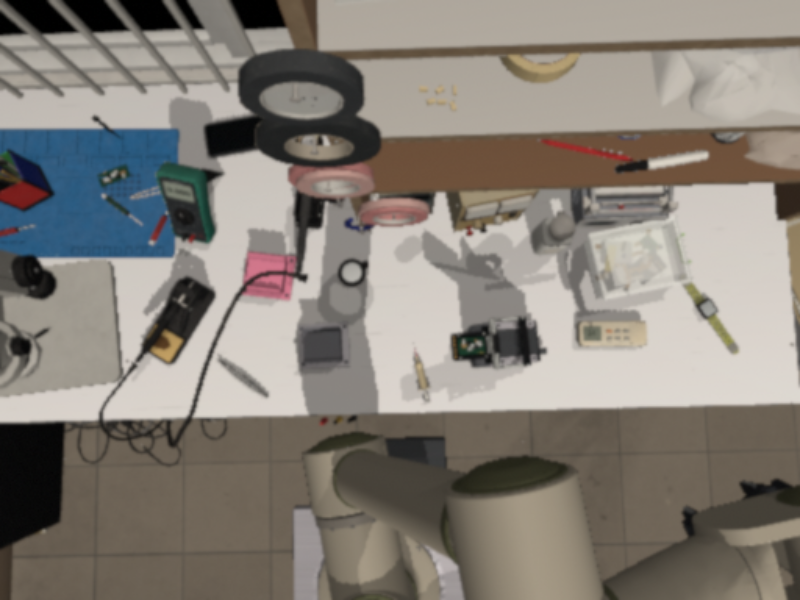

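The scene view shows the dock at about (500,330) and the saddles at (360,460) grey and (235,445) pink. In the top view the dock is at (500,345), with the board standing out to the left at (465,345). The top view has two rest candidates, in native pixels: (206,220) is grey and (170,173) is pink. The grey one at world (0.456, 0.094) matches "grey saddle"; pink is the decoy. I'll confirm with a crop and fit the axes from depth.

```bash
python3 - <<'E'
from h import *
np.set_printoptions(precision=4,suppress=True)
c=get_image("top");W=cloud(c);s=get_image("scene");S=cloud(s)
a=cv2.resize(c["img"][190:250,175:235],(400,400),interpolation=cv2.INTER_CUBIC);b=cv2.resize(s["img"][255:325,195:265],(400,400),interpolation=cv2.INTER_CUBIC)
cv2.imwrite("pics/rest.png",np.hstack([a,b]))
def rect(P): 
    r=cv2.minAreaRect((P*1000).astype(np.float32)); return np.round(r[0],1),np.round(r[1],1),round(r[2],1)
def sel(W,x,y,z): 
    m=(abs(W[...,0]-x[0])<x[1])&(abs(W[...,1]-y[0])<y[1])&(W[...,2]>z[0])&(W[...,2]<z[1]);return W[m]
for n,w in(("top",W),("scene",S)):
    P=sel(w,(.456,.08),(.094,.08),(.028,.06));print(n,"rest>28",len(P),rect(P[:,:2]),P[:,2].max())
    H=sel(w,(.456,.08),(.094,.08),(.039,.06));print("lips",len(H),rect(H[:,:2]) if len(H)>4 else 0, H.mean(0) if len(H) else 0)
    F=sel(w,(.456,.08),(.094,.08),(.03,.0385));print("face",len(F),rect(F[:,:2]),F.mean(0))
    B=sel(w,(.456,.08),(.094,.08),(.004,.06));print("base",len(B),rect(B[:,:2]))
# latch bar and carrier outstanding
for q in("latch_bar","carrier_mid","dock"):
    for d in regions_of("top",q)[:1]:
        m=d["mask"];P=W[m];P=P[~np.isnan(P[:,0])];print(q,round(d["conf"],2),m.sum(),rect(P[:,:2]),P.mean(0))
P=sel(W,(.44,.04),(-.155,.035),(.11,.2));A=np.c_[P[:,:2],np.ones(len(P))];k=np.linalg.lstsq(A,P[:,2],rcond=None)[0];n=np.array([-k[0],-k[1],1]);n/=np.linalg.norm(n);print("plane n",n,len(P),rect(P[:,:2]))
m=(abs(W[...,0]-.45)<.1)&(abs(W[...,1]+.235)<.09)&(W[...,2]>.02);print("dock all",rect(W[m][:,:2]))
E
```

```text
top rest>28 550 (array([454.6,  96.9]), array([66.1, 70.3]), 2.0) 0.04950192846239343
lips 125 (array([454.6,  96.5]), array([66.1, 67.7]), 1.9) [0.4569 0.096  0.043 ]
face 410 (array([451.4,  96.8]), array([59.7, 70.3]), 2.0) [0.4538 0.097  0.0347]
base 903 (array([459. ,  93.2]), array([155.2, 149.3]), 88.8)
scene rest>28 1020 (array([453.2,  97. ]), array([68.9, 70.7]), 1.6) 0.04711745876664264
lips 216 (array([453.2,  97. ]), array([68.2, 69.6]), 0.6) [0.4556 0.0984 0.0433]
face 761 (array([452.5,  97. ]), array([66.3, 70.7]), 1.6) [0.4528 0.099  0.0347]
base 1681 (array([469.8,  97.9]), array([121.3,  95.5]), 1.9)
latch_bar 0.58 324 (array([ 446.5, -238.4]), array([81.8, 78.5]), 6.7) [ 0.4447 -0.2377  0.1142]
carrier_mid 0.64 428 (array([ 441.6, -171. ]), array([48.9, 71. ]), 5.1) [ 0.4422 -0.1675  0.1397]
dock 0.57 1167 (array([ 450. , -251.2]), array([ 90.2, 143.8]), 3.0) [ 0.4475 -0.2443  0.0897]
plane n [ 0.041  -0.5403  0.8405] 348 (array([ 442.2, -162.5]), array([46.6, 53.7]), 2.4)
dock all (array([ 447.4, -232.6]), array([ 86.8, 177.1]), 4.5)
```

View pics/rest.png

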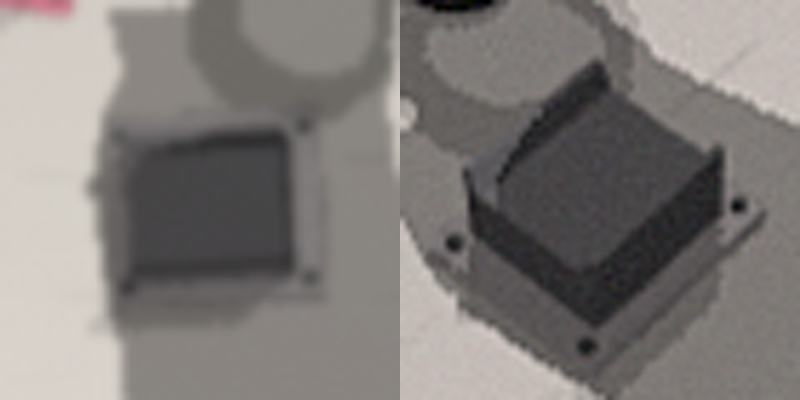

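The crop shows a grey saddle with its lips at the near and far x edges, so its axis runs along world y (yaw about 92°). It sits at world (0.455, 0.096), and the pink one lies elsewhere. The dock axis has a yaw of about 95°. I'll plan the approach to the thumb bar.

```bash
cat >> h.py <<'E'
from scipy.spatial.transform import Rotation as Rn
np.set_printoptions(precision=3,suppress=True)
YAW=95.0; M=np.array([.446,-.2125,.105])
def frame(yaw,el):
    a,e=np.radians([yaw,el]);h=np.array([np.cos(a),np.sin(a),0]);u=np.array([0,0,1.])
    X=h*np.cos(e)+u*np.sin(e);Z=-h*np.sin(e)+u*np.cos(e);return np.c_[X,np.cross(Z,X),Z]
def tool(F,s=1): return np.c_[s*F[:,0],-s*F[:,1],-F[:,2]]   # tool z=-Z, x=s*X
def slot(x,z,y=0): return M+frame(YAW,40)@np.array([x,y,z])/1000
def plan(p,R,N=None,p0=None,R0=None):
    o=observe();p0=o["position"] if p0 is None else p0;R0=np.array(o["tool_rot"]) if R0 is None else R0
    rv=Rn.from_matrix(R0.T@R).as_rotvec(degrees=True)
    for n in ([N] if N else range(1,60)):
        E=Rn.from_rotvec(rv/n,degrees=True).as_matrix();A=np.zeros((3,3));Q=R0.copy()
        for _ in range(n): A+=Q;Q=Q@E
        d=np.linalg.solve(A,np.array(p)-p0)
        if max(abs(d/.04).max(),abs(rv/n/5).max())<=1: break
    print("N",n,"shift",(d/.04).round(3),"turn",(rv/n/5).round(3));return n
E
python3 - <<'E'
from h import *
F=frame(YAW,40)
plan(slot(-53,100),tool(F)); plan(slot(-53,100),tool(F),24)
E
```

```text
N 14 shift [0.512 0.209 0.316] turn [ 0.364  0.49  -1.   ]
N 24 shift [0.295 0.129 0.186] turn [ 0.212  0.286 -0.583]
```

```bash
R='[[0.512,0.209,0.316],[0.364,0.49,-1]]'; python3 -m pendant '[[[0.512,0.209,0.316],[0.364,0.49,-1]],[[0.512,0.209,0.316],[0.364,0.49,-1]],[[0.512,0.209,0.316],[0.364,0.49,-1]],[[0.512,0.209,0.316],[0.364,0.49,-1]],[[0.512,0.209,0.316],[0.364,0.49,-1]],[[0.512,0.209,0.316],[0.364,0.49,-1]],[[0.512,0.209,0.316],[0.364,0.49,-1]]]' 0
python3 -m pendant '[[[0.512,0.209,0.316],[0.364,0.49,-1]],[[0.512,0.209,0.316],[0.364,0.49,-1]],[[0.512,0.209,0.316],[0.364,0.49,-1]],[[0.512,0.209,0.316],[0.364,0.49,-1]],[[0.512,0.209,0.316],[0.364,0.49,-1]],[[0.512,0.209,0.316],[0.364,0.49,-1]],[[0.512,0.209,0.316],[0.364,0.49,-1]],[[0,0,0],[0,0,0]]]'
python3 - <<'E'
from h import *
F=frame(YAW,40);plan(slot(-53,40),tool(F)); print(observe()["q"])
c=get_image("top");get_image("scene")
for n in("top","scene"):
  for q in("latch_bar","slot_mouth","long_board_end","latch_pad"): print(n,q,[(np.array(d["point"]).round(3).tolist(),round(float(d["conf"]),2)) for d in landmark_of(n,q)[:2]])
E
```

```text
time_s: 2.42
position: [0.3572, -0.4601, 0.1603]
tool_rot: [[0.523, 0.848, 0.086], [0.781, -0.517, 0.35], [0.341, -0.116, -0.933]]
ft_force: [0.1, 0.1, 0.5]
grip_width: -0.0
gripper_force: 0.0
time_s: 3.42
position: [0.4556, -0.3158, 0.1474]
tool_rot: [[-0.068, 0.996, -0.058], [0.763, 0.089, 0.64], [0.643, -0.001, -0.766]]
ft_force: [0.8, 0.8, -0.6]
grip_width: -0.0001
gripper_force: 0.0
N 2 shift [-0.01  -0.005  0.74 ] turn [-0.012  0.     0.007]
[-55.671  40.817  64.474  19.439 109.845 -59.963]
top latch_bar []
top slot_mouth []
top long_board_end []
top latch_pad []
scene latch_bar [([0.391, -0.086, -0.002], 0.73), ([0.444, -0.219, 0.133], 0.53)]
scene slot_mouth [([0.449, -0.214, 0.104], 0.39)]
scene long_board_end [([0.44, -0.139, 0.161], 0.55)]
scene latch_pad [([0.447, -0.218, 0.134], 0.49)]
```

```bash
python3 -m pendant '[[[0,0,0.74],[0,0,0]],[[0,0,0.74],[0,0,0]],[[0,0,0.1],[0,0,0]],[[0,0,0.1],[0,0,0]],[[-0.03,0,0.08],[0,0,0]],[[-0.03,0,0.06],[0,0,0]],[[0,0,0],[0,0,0]]]'
python3 -m pendant '[[[-0.02,0,0.05],[0,0,0]],[[-0.02,0,0.04],[0,0,0]],[[0,0,0],[0,0,0]]]'
python3 - <<'E'
from h import *
F=frame(YAW,40);o=observe();print((F.T@(o["position"]-M))*1000)
c=get_image("scene");cv2.imwrite("pics/press.png",cv2.resize(c["img"][120:270,250:450],(800,600),interpolation=cv2.INTER_CUBIC))
E
```

```text
time_s: 4.8
position: [0.4515, -0.2738, 0.0906]
tool_rot: [[-0.067, 0.996, -0.055], [0.766, 0.087, 0.637], [0.639, 0.001, -0.769]]
ft_force: [1.0, -5.7, 0.5]
grip_width: -0.0001
gripper_force: 2.2
time_s: 5.18
position: [0.4514, -0.2732, 0.0868]
tool_rot: [[-0.067, 0.996, -0.054], [0.767, 0.086, 0.636], [0.639, 0.001, -0.77]]
ft_force: [0.7, -7.9, -0.3]
grip_width: -0.0002
gripper_force: 3.1
[-58.388  -0.126  25.193]
```

View pics/press.png

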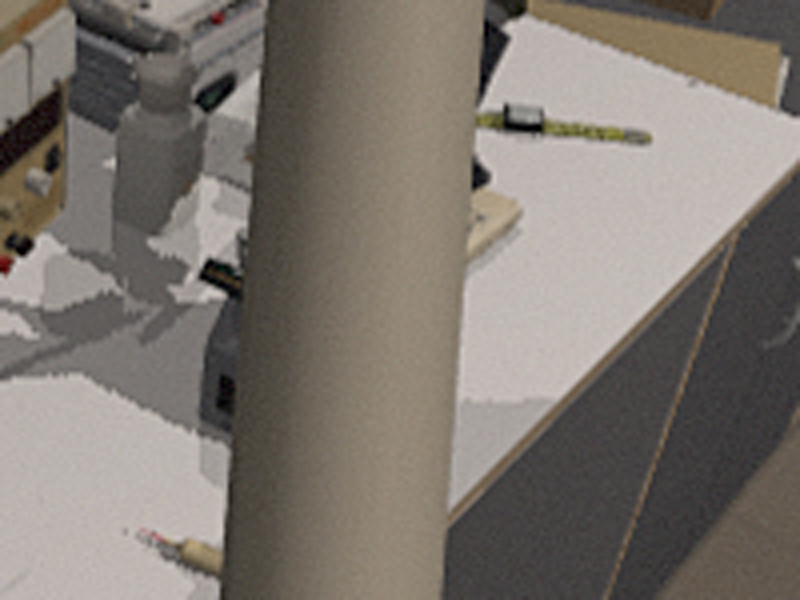

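The arm hides the dock at centre, so I'll go by force. The bar is in contact at about 8 N; I'll press on until it bottoms out.

```bash
python3 -m pendant '[[[-0.02,0,0.05],[0,0,0]],[[0,0,0.03],[0,0,0]],[[0,0,0],[0,0,0]]]'
python3 -m pendant '[[[0,0,0.04],[0,0,0]],[[0,0,0.03],[0,0,0]],[[0,0,0],[0,0,0]]]'
python3 - <<'E'
from h import *
F=frame(YAW,40);o=observe();print((F.T@(o["position"]-M))*1000)
E
```

```text
time_s: 5.6
position: [0.4514, -0.2722, 0.0837]
tool_rot: [[-0.067, 0.996, -0.054], [0.767, 0.086, 0.635], [0.638, 0.001, -0.77]]
ft_force: [-0.1, -9.6, -1.2]
grip_width: -0.0002
gripper_force: 3.9
time_s: 5.98
position: [0.4514, -0.2717, 0.082]
tool_rot: [[-0.067, 0.996, -0.052], [0.769, 0.085, 0.633], [0.635, 0.002, -0.772]]
ft_force: [-0.5, -14.6, 2.2]
grip_width: 0.0003
gripper_force: 7.3
[-60.363  -0.24   20.604]
```

```bash
python3 -m pendant '[[[0,0,-0.3],[0,0,0]],[[0,0,-0.8],[0,0,0]],[[0,0,-0.8],[0,0,0]],[[0.75,0,0],[0,0,0]],[[0.75,0,0],[0,0,0]],[[0.75,0,0],[0,0,0]],[[0.75,0,0],[0,0,0]],[[0,0,0],[0,0,0]]]' 1 40
python3 - <<'E'
from h import *
F=frame(YAW,40);o=observe();print((F.T@(o["position"]-M))*1000,o["q"]);plan(slot(60,20),tool(F))
c=get_image("top");W=cloud(c);s=get_image("scene")
for n in("top","scene"):
  for q in("latch_bar","slot_mouth","long_board_end","latch_pad"): print(n,q,[((F.T@(np.array(d["point"])-M)*1000).round(0).tolist(),round(float(d["conf"]),2)) for d in landmark_of(n,q)[:2]])
S=cloud(s)
a=cv2.resize(c["img"][180:260,270:350],(400,400));b=cv2.resize(s["img"][150:230,280:360],(400,400));cv2.imwrite("pics/g1.png",np.hstack([a,b]))
for w in(W,S):
  L=((w.reshape(-1,3)-M)@F)*1000;L=L[~np.isnan(L[:,0])]
  L=L[(abs(L[:,1])<42)&(L[:,0]>-75)&(L[:,0]<-35)&(L[:,2]>5)&(L[:,2]<60)]
  print(len(L));print(L[::max(1,len(L)//12)].round(0).tolist())
E
```

```text
time_s: 6.98
position: [0.4471, -0.2241, 0.2185]
tool_rot: [[-0.07, 0.996, -0.056], [0.765, 0.089, 0.638], [0.641, 0.002, -0.768]]
ft_force: [-0.1, -0.6, 0.4]
grip_width: 0.0857
gripper_force: 0.0
[64.051 -0.081 94.417] [-51.317  30.408  72.209  22.309 110.657 -54.819]
N 2 shift [-0.049 -0.001  0.93 ] turn [-0.001  0.015  0.015]
top latch_bar [([-60.0, -1.0, 18.0], 0.82)]
top slot_mouth [([2.0, 1.0, 0.0], 0.66), ([188.0, -38.0, -253.0], 0.36)]
top long_board_end [([89.0, 0.0, -9.0], 0.6)]
top latch_pad [([4.0, -4.0, 30.0], 0.66)]
scene latch_bar []
scene slot_mouth []
scene long_board_end [([112.0, -171.0, -237.0], 0.55), ([97.0, 2.0, -2.0], 0.43)]
scene latch_pad [([94.0, 3.0, -4.0], 0.58)]
268
[[-44.0, -41.0, 19.0], [-44.0, -34.0, 10.0], [-51.0, -27.0, 21.0], [-74.0, -21.0, 12.0], [-45.0, -14.0, 14.0], [-51.0, -7.0, 22.0], [-38.0, -1.0, 14.0], [-49.0, 6.0, 17.0], [-64.0, 12.0, 15.0], [-50.0, 19.0, 11.0], [-67.0, 27.0, 14.0], [-48.0, 33.0, 10.0], [-36.0, 41.0, 15.0]]
0
[]
```

View pics/g1.png

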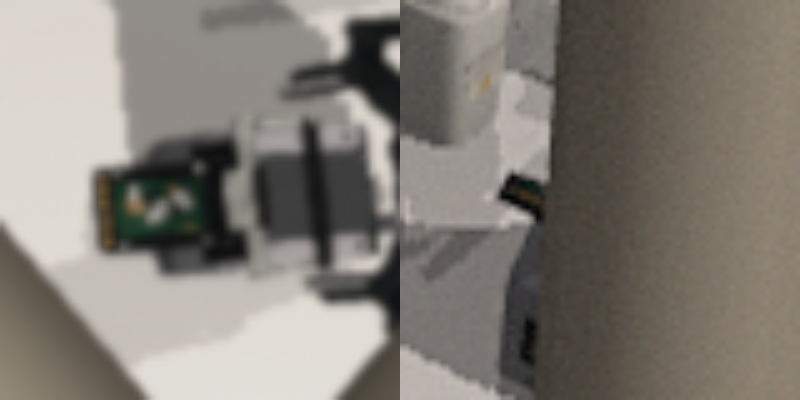

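The crop shows the latch open (the bar reads slot (-60,18) and the pad (4,30), as specified for fully open). The carrier is centred at slot y≈0. I'll go down and grip.

```bash
python3 -m pendant '[[[-0.04,0,0.9],[0,0.01,0.01]],[[-0.04,0,0.9],[0,0.01,0.01]],[[0,0,0.5],[0,0,0]],[[0,0,0.5],[0,0,0]],[[0,0,0.08],[0,0,0]],[[0,0,0],[0,0,0]]]'
python3 - <<'E'
from h import *
F=frame(YAW,40);o=observe();print((F.T@(o["position"]-M))*1000,o["ft_force"])
E
python3 -m pendant '[[[0,0,0],[0,0,0]],[[0,0,0],[0,0,0]],[[0,0,0],[0,0,0]],[[0,0,0],[0,0,0]],[[0,0,0],[0,0,0]]]' 0 70
python3 - <<'E'
from h import *
F=frame(YAW,40);o=observe();print((F.T@(o["position"]-M))*1000,o["ft_force"],o["wrist_torque"])
E
```

```text
time_s: 8.22
position: [0.4408, -0.1537, 0.1269]
tool_rot: [[-0.066, 0.996, -0.056], [0.763, 0.087, 0.641], [0.643, -0.001, -0.765]]
ft_force: [0.0, 0.1, 1.2]
grip_width: 0.0855
gripper_force: 0.0
[ 59.246   0.037 -21.148] [0.042 0.123 1.181]
time_s: 8.85
position: [0.4407, -0.1537, 0.1269]
tool_rot: [[-0.065, 0.996, -0.056], [0.763, 0.086, 0.641], [0.643, -0.001, -0.766]]
ft_force: [-1.4, -3.1, 5.1]
grip_width: 0.0447
gripper_force: 72.3
[ 59.295   0.148 -21.218] [-1.381 -3.057  5.131] [-0.255  0.201  0.018]
```

```bash
python3 -m pendant '[[[0.15,0,0],[0,0,0]],[[0.25,0,0],[0,0,0]],[[0.35,0,0],[0,0,0]],[[0.35,0,0],[0,0,0]]]'
python3 -m pendant '[[[0.5,0,0],[0,0,0]],[[0.5,0,0],[0,0,0]],[[0.5,0,0],[0,0,0]],[[0.5,0,0],[0,0,0]],[[0,0,0],[0,0,0]]]'
python3 - <<'E'
from h import *
F=frame(YAW,40);o=observe();print((F.T@(o["position"]-M))*1000,o["q"])
c=get_image("top");cv2.imwrite("pics/out.png",cv2.resize(c["img"][160:280,180:340],(800,600),interpolation=cv2.INTER_CUBIC))
C=np.array([.455,.096,.042]);G=frame(92,0)
# TCP when carrier (grip carrier x ~64, TCP 21 below carrier plane) lies in rest
t=C+G@np.array([.064,0,-.021]);print("rest tcp",t)
plan(t+[0,0,.05],tool(G)); plan(t+[0,0,.05],tool(G),12)
E
```

```text
time_s: 9.35
position: [0.4375, -0.1186, 0.1555]
tool_rot: [[-0.065, 0.996, -0.057], [0.762, 0.087, 0.642], [0.644, -0.002, -0.765]]
ft_force: [0.1, -0.3, -1.7]
grip_width: 0.0449
gripper_force: 71.5
time_s: 9.98
position: [0.4325, -0.0578, 0.2074]
tool_rot: [[-0.067, 0.996, -0.057], [0.763, 0.088, 0.64], [0.643, -0.0, -0.766]]
ft_force: [0.4, -0.2, -2.4]
grip_width: 0.0452
gripper_force: 71.4
[184.724   0.018 -21.386] [-40.094  21.551  90.081  27.263  98.121 -48.516]
rest tcp [0.453 0.16  0.021]
N 9 shift [0.423 0.098 0.588] turn [-0.024 -0.889  0.064]
N 12 shift [0.322 0.073 0.438] turn [-0.018 -0.667  0.048]
```

View pics/out.png

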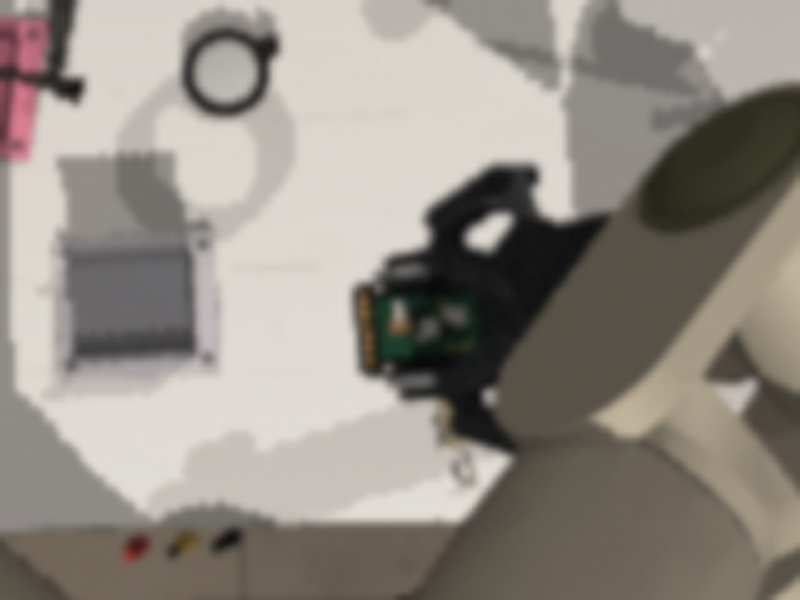

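```bash
python3 - <<'E'
from h import *
c=get_image("top");W=cloud(c);s=get_image("scene");S=cloud(s)
def sel(W,z0,z1): 
    m=(abs(W[...,0]-.456)<.052)&(abs(W[...,1]-.094)<.052)&(W[...,2]>z0)&(W[...,2]<z1);return W[m]
for n,w in(("t",W),("s",S)):
    for z0,z1 in((.004,.06),(.028,.06),(.039,.06)):
        P=sel(w,z0,z1);r=cv2.minAreaRect((P[:,:2]*1000).astype(np.float32));print(n,z0,len(P),np.round(r[0],1),np.round(r[1],1),round(r[2],2))
    H=sel(w,.040,.06)
    for nm,sg in(("far",1),("near",-1)):
        Q=H[(H[:,0]-.455)*sg>0]
        if len(Q)>5: print(nm,len(Q),Q.mean(0),"slope deg",np.degrees(np.polyfit(Q[:,1],Q[:,0],1)[0]),np.percentile(Q[:,0],[5,95]))
for n in("top","scene"): print(n,[(np.array(d["point"]).round(4).tolist(),round(float(d["conf"]),2)) for d in landmark_of(n,"rest_top")[:3]])
E
```

```text
t 0.004 851 [456.3  96.5] [ 96.2 102.3] 89.39
t 0.028 546 [454.5  97. ] [65.9 70.4] 2.15
t 0.039 116 [454.5  96.6] [65.9 68.4] 2.15
far 49 [0.484 0.098 0.044] slope deg -2.62687500174253 [0.481 0.487]
near 51 [0.425 0.094 0.044] slope deg -3.739448552118401 [0.422 0.428]
s 0.004 1697 [457.4  97. ] [95.6 97. ] 1.08
s 0.028 1016 [453.8  97. ] [68.4 70.7] 1.73
s 0.039 221 [453.8  96.8] [68.7 70. ] 1.4
far 115 [0.483 0.098 0.043] slope deg -1.3297832448652145 [0.48  0.486]
near 86 [0.422 0.097 0.044] slope deg -2.0554971718827284 [0.419 0.424]
top [([0.5943, 0.2012, 0.0358], 0.97), ([0.4561, 0.0973, 0.0327], 0.76)]
scene [([0.5937, 0.2004, 0.0328], 0.86), ([0.4584, 0.0972, 0.0359], 0.73)]
```

```bash
python3 -m pendant '[[[0.322,0.073,0.438],[-0.018,-0.667,0.048]],[[0.322,0.073,0.438],[-0.018,-0.667,0.048]],[[0.322,0.073,0.438],[-0.018,-0.667,0.048]],[[0.322,0.073,0.438],[-0.018,-0.667,0.048]],[[0.322,0.073,0.438],[-0.018,-0.667,0.048]],[[0.322,0.073,0.438],[-0.018,-0.667,0.048]],[[0.322,0.073,0.438],[-0.018,-0.667,0.048]],[[0.322,0.073,0.438],[-0.018,-0.667,0.048]]]'
python3 -m pendant '[[[0.322,0.073,0.3],[-0.018,-0.667,0.048]],[[0.322,0.073,0.3],[-0.018,-0.667,0.048]],[[0.322,0.073,0.2],[-0.018,-0.667,0.048]],[[0.322,0.073,0.2],[-0.018,-0.667,0.048]],[[0,0,0],[0,0,0]]]'
```

```text
time_s: 11.22
position: [0.4443, 0.0987, 0.1321]
tool_rot: [[-0.048, 0.999, -0.017], [0.972, 0.051, 0.23], [0.23, -0.006, -0.973]]
ft_force: [-0.9, -0.2, -2.0]
grip_width: 0.0449
gripper_force: 71.5
time_s: 11.85
position: [0.4528, 0.1569, 0.0999]
tool_rot: [[-0.036, 0.999, -0.003], [0.999, 0.036, 0.001], [0.001, -0.003, -1.0]]
ft_force: [0.2, -1.2, -2.7]
grip_width: 0.0444
gripper_force: 71.6
```

```bash
python3 - <<'E'
from h import *
G=frame(92.1,0);plan([.4518,.1613,.05],tool(G),3)
c=get_image("top");cv2.imwrite("pics/above.png",cv2.resize(c["img"][170:260,140:260],(800,600),interpolation=cv2.INTER_CUBIC))
W=cloud(c)
m=(abs(W[...,0]-.454)<.035)&(W[...,1]>-.02)&(W[...,1]<.21)&(W[...,2]>.11)&(W[...,2]<.14)
P=W[m];print(len(P),P.min(0),P.max(0))
E
```

```text
N 3 shift [ 0.037 -0.006  0.416] turn [-0.012 -0.005 -0.003]
839 [ 0.431 -0.001  0.115] [0.48  0.134 0.131]
```

View pics/above.png

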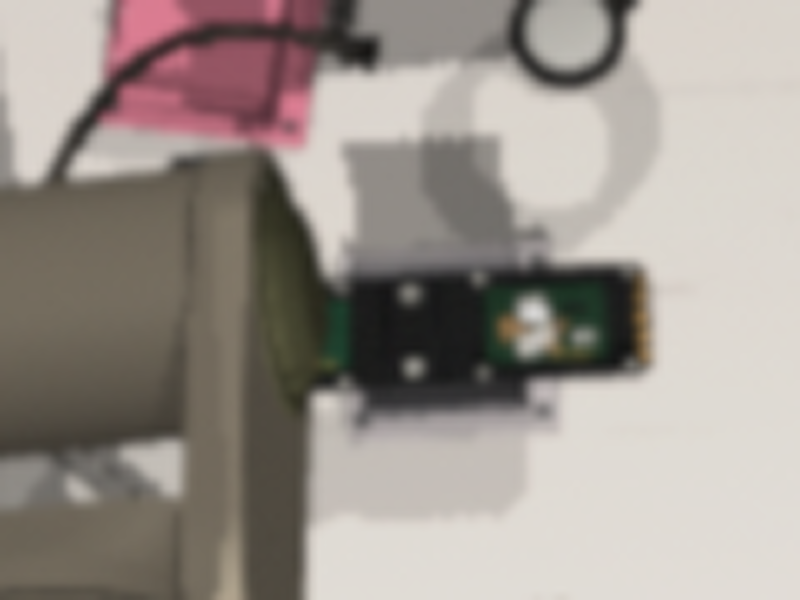

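The carrier hangs level over the grey saddle, with its short end at right (645,320) and the saddle lips either side at y≈255 and 405 px. I'll lower it.

```bash
python3 -m pendant '[[[0.037,0,0.416],[-0.01,0,0]],[[0.037,0,0.416],[-0.01,0,0]],[[0.037,0,0.416],[0,0,0]],[[0,0,0.3],[0,0,0]],[[0,0,0.2],[0,0,0]],[[0,0,0.15],[0,0,0]],[[0,0,0],[0,0,0]]]'
python3 -m pendant '[[[0,0,0.05],[0,0,0]],[[0,0,0],[0,0,0]]]'
```

```text
time_s: 12.78
position: [0.4532, 0.1604, 0.0248]
tool_rot: [[-0.034, 0.999, 0.001], [0.999, 0.034, 0.001], [0.001, 0.001, -1.0]]
ft_force: [0.0, 0.0, -1.6]
grip_width: 0.0445
gripper_force: 71.7
time_s: 13.02
position: [0.4533, 0.1605, 0.0238]
tool_rot: [[-0.034, 0.999, 0.002], [0.999, 0.034, 0.001], [0.001, 0.002, -1.0]]
ft_force: [-2.2, -0.7, 9.8]
grip_width: 0.0445
gripper_force: 73.0
```

```bash
python3 -m pendant '[[[0,-0.03,0],[0,0,0]],[[0,0,0],[0,0,0]]]'; python3 -m pendant '[[[0,0,0.03],[0,0,0]],[[0,0,0],[0,0,0]]]'
python3 - <<'E'
from h import *
print(observe()["wrist_torque"])
c=get_image("top");W=cloud(c);m=(abs(W[...,0]-.454)<.018)&(W[...,1]>.0)&(W[...,1]<.13)&(W[...,2]>.03)&(W[...,2]<.07)
P=W[m];A=np.c_[P[:,:2],np.ones(len(P))];k=np.linalg.lstsq(A,P[:,2],rcond=None)[0];print(len(P),np.median(P[:,2]),"slopes",k[:2]);
for a in np.arange(0,.13,.02): 
    q=P[(P[:,1]>a)&(P[:,1]<a+.02)]; print(round(a,2),len(q),np.median(q[:,2]) if len(q) else 0)
E
```

```text
time_s: 13.28
position: [0.4533, 0.1605, 0.024]
tool_rot: [[-0.034, 0.999, 0.005], [0.999, 0.034, 0.001], [0.001, 0.005, -1.0]]
ft_force: [1.9, -0.2, 5.7]
grip_width: 0.0447
gripper_force: 72.6
time_s: 13.52
position: [0.4533, 0.1606, 0.0235]
tool_rot: [[-0.035, 0.999, 0.005], [0.999, 0.035, 0.001], [0.001, 0.005, -1.0]]
ft_force: [-0.7, 0.4, 16.2]
grip_width: 0.0447
gripper_force: 74.0
[-0.364  0.396 -0.018]
548 0.049249215145073855 slopes [-0.034 -0.036]
0.0 72 0.047680289264026565
0.02 84 0.051374115569200685
0.04 86 0.05192949912146949
0.06 91 0.04776501478159312
0.08 91 0.04941559104453774
0.1 82 0.04675145746104936
0.12 42 0.044095650919579565
```

```bash
python3 -m pendant '[[[0,0,0],[0,0,0]],[[0,0,0],[0,0,0]],[[0,0,0],[0,0,0]],[[0,0,-0.5],[0,0,0]],[[0,0,-0.9],[0,0,0]],[[0,0,-0.9],[0,0,0]],[[-0.8,0,0],[0,0,0]],[[-0.8,0,0],[0,0,0]]]' 1
python3 -m pendant '[[[-0.8,0,0],[0,0,0]],[[-0.8,0,0],[0,0,0]],[[0,0,0],[0,0,0]]]'
python3 - <<'E'
from h import *
c=get_image("top");W=cloud(c);s=get_image("scene")
for n in("top","scene"):
  for q in("carrier_mid","long_board_end","short_board_end"): print(n,q,[(np.array(d["point"]).round(3).tolist(),round(float(d["conf"]),2)) for d in landmark_of(n,q)[:2]])
m=(abs(W[...,0]-.454)<.04)&(W[...,1]>-.02)&(W[...,1]<.22)&(W[...,2]>.046)&(W[...,2]<.056)
r=cv2.minAreaRect((W[m][:,:2]*1000).astype(np.float32));print(r)
a=cv2.resize(c["img"][180:260,150:250],(400,320));b=cv2.resize(s["img"][230:330,120:245],(400,320));cv2.imwrite("pics/rest1.png",np.hstack([a,b]))
G=frame(92.1,0);plan([.4578,.032,.07],tool(G))
E
```

```text
time_s: 14.58
position: [0.454, 0.0958, 0.1139]
tool_rot: [[-0.035, 0.999, 0.002], [0.999, 0.035, 0.001], [0.001, 0.002, -1.0]]
ft_force: [0.5, 0.2, 0.1]
grip_width: 0.0856
gripper_force: 0.0
time_s: 14.95
position: [0.4563, 0.031, 0.1134]
tool_rot: [[-0.031, 1.0, 0.001], [1.0, 0.031, 0.001], [0.001, 0.001, -1.0]]
ft_force: [0.0, -0.4, -0.2]
grip_width: 0.0853
gripper_force: 0.0
top carrier_mid []
top long_board_end [([0.449, 0.192, 0.042], 0.6)]
top short_board_end []
scene carrier_mid [([0.451, 0.1, 0.041], 0.75)]
scene long_board_end [([0.448, 0.193, 0.046], 0.66)]
scene short_board_end [([0.456, 0.002, 0.045], 0.83)]
((464.3554382324219, 183.12448120117188), (20.57297134399414, 8.857378005981445), 7.794130802154541)
N 2 shift [-0.014  0.021  0.544] turn [ 0.004 -0.005 -0.009]
```

View pics/rest1.png

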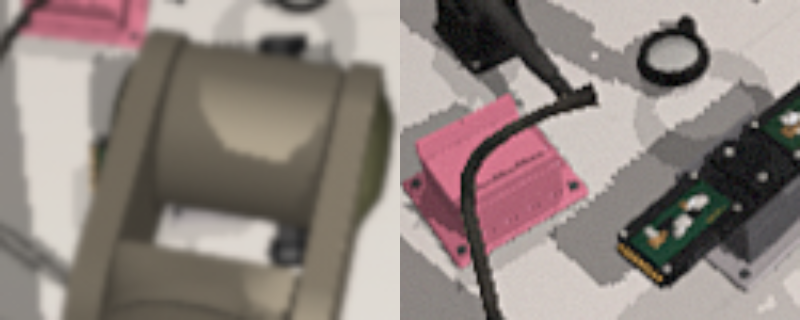

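The carrier lies level in the grey saddle, with the long end at lower left in the scene crop (650,270) and the pink rest untouched. I'll regrip at the short end.

```bash
python3 -m pendant '[[[-0.014,0.02,0.8],[0,0,-0.02]],[[0,0.02,0.8],[0,0,0]],[[0,0,0.4],[0,0,0]],[[0,0,0.24],[0,0,0]],[[0,0,0],[0,0,0]]]'
python3 -m pendant '[[[0,0,0],[0,0,0]],[[0,0,0],[0,0,0]],[[0,0,0],[0,0,0]],[[0,0,0],[0,0,0]],[[0,0,0],[0,0,0]]]' 0 70
python3 -m pendant '[[[0,0,-0.2],[0,0,0]],[[0,0,-0.6],[0,0,0]],[[0,0,-1],[0,0,0]],[[0,0,-1],[0,0,0]],[[0,0,-0.6],[0,0,0]],[[0,0,0],[0,0,0]]]'
python3 - <<'E'
from h import *
o=observe();print(o["q"],o["wrist_torque"])
E
```

```text
time_s: 15.98
position: [0.4578, 0.0322, 0.0237]
tool_rot: [[-0.036, 0.999, 0.0], [0.999, 0.036, 0.001], [0.001, 0.0, -1.0]]
ft_force: [-0.5, -0.7, -0.4]
grip_width: 0.0853
gripper_force: 0.0
time_s: 16.6
position: [0.4581, 0.032, 0.0246]
tool_rot: [[-0.036, 0.999, 0.002], [0.999, 0.036, 0.001], [0.001, 0.002, -1.0]]
ft_force: [-1.1, 0.1, 6.9]
grip_width: 0.0447
gripper_force: 73.9
time_s: 17.35
position: [0.4582, 0.0318, 0.1613]
tool_rot: [[-0.036, 0.999, 0.004], [0.999, 0.036, 0.0], [-0.0, 0.004, -1.0]]
ft_force: [0.1, -0.3, -2.8]
grip_width: 0.0447
gripper_force: 72.8
[-10.882  16.788  94.936   0.051  68.044 -12.958] [-0.136 -0.004  0.021]
```

```bash
python3 - <<'E'
from h import *
A=tool(frame(0,0));B=tool(frame(YAW-180,0));Fs=tool(frame(YAW,40),-1)
p1=np.array([.38,.02,.24]);p2=np.array([.42,-.01,.26]);p3=slot(200,-20.6)
plan(p1,A,20);plan(p2,B,18,p1,A);plan(p3,Fs,9,p2,B);print(p3)
E
```

```text
N 20 shift [-0.085 -0.07  -0.099] turn [ 0.002 -0.002  0.921]
N 18 shift [ 0.076 -0.004 -0.028] turn [0.    0.    0.944]
N 9 shift [ 0.138 -0.023  0.081] turn [-0.    -0.889 -0.   ]
[ 0.431 -0.047  0.218]
```

```bash
python3 -m pendant '[[[-0.085,-0.07,-0.1],[0,0,0.92]],[[-0.085,-0.07,-0.1],[0,0,0.92]],[[-0.085,-0.07,-0.1],[0,0,0.92]],[[-0.085,-0.07,-0.1],[0,0,0.92]],[[-0.085,-0.07,-0.1],[0,0,0.92]],[[-0.085,-0.07,-0.1],[0,0,0.92]],[[-0.085,-0.07,-0.1],[0,0,0.92]],[[-0.085,-0.07,-0.1],[0,0,0.92]]]'
python3 -m pendant '[[[-0.085,-0.07,-0.1],[0,0,0.92]],[[-0.085,-0.07,-0.1],[0,0,0.92]],[[-0.085,-0.07,-0.1],[0,0,0.92]],[[-0.085,-0.07,-0.1],[0,0,0.92]],[[-0.085,-0.07,-0.1],[0,0,0.92]],[[-0.085,-0.07,-0.1],[0,0,0.92]],[[-0.085,-0.07,-0.1],[0,0,0.92]],[[-0.085,-0.07,-0.1],[0,0,0.92]]]'
python3 -m pendant '[[[-0.085,-0.07,-0.1],[0,0,0.92]],[[-0.085,-0.07,-0.1],[0,0,0.92]],[[-0.085,-0.07,-0.1],[0,0,0.92]],[[-0.085,-0.07,-0.1],[0,0,0.92]],[[0,0,0],[0,0,0]]]'
python3 - <<'E'
from h import *
print(observe()["q"]);plan([.42,-.01,.26],tool(frame(YAW-180,0)),18)
E
```

```text
time_s: 18.35
position: [0.429, 0.0113, 0.1906]
tool_rot: [[0.572, 0.82, -0.002], [0.82, -0.572, 0.001], [-0.0, -0.003, -1.0]]
ft_force: [0.4, 0.5, -1.4]
grip_width: 0.0446
gripper_force: 72.9
time_s: 19.35
position: [0.3943, 0.0116, 0.2225]
tool_rot: [[0.949, 0.314, -0.002], [0.314, -0.949, 0.002], [-0.002, -0.002, -1.0]]
ft_force: [-0.3, 0.4, -2.1]
grip_width: 0.0447
gripper_force: 72.9
time_s: 19.98
position: [0.3791, 0.0198, 0.2389]
tool_rot: [[1.0, 0.002, -0.001], [0.002, -1.0, 0.001], [-0.001, -0.001, -1.0]]
ft_force: [0.5, -0.1, -1.6]
grip_width: 0.0446
gripper_force: 72.8
[-15.079   3.993  97.268   0.057  78.833  74.81 ]
N 18 shift [ 0.077 -0.005 -0.029] turn [-0.     0.001  0.946]
```

```bash
python3 -m pendant '[[[0.077,-0.005,-0.03],[0,0,0.946]],[[0.077,-0.005,-0.03],[0,0,0.946]],[[0.077,-0.005,-0.03],[0,0,0.946]],[[0.077,-0.005,-0.03],[0,0,0.946]],[[0.077,-0.005,-0.03],[0,0,0.946]],[[0.077,-0.005,-0.03],[0,0,0.946]],[[0.077,-0.005,-0.03],[0,0,0.946]],[[0.077,-0.005,-0.03],[0,0,0.946]]]'
python3 -m pendant '[[[0.077,-0.005,-0.03],[0,0,0.946]],[[0.077,-0.005,-0.03],[0,0,0.946]],[[0.077,-0.005,-0.03],[0,0,0.946]],[[0.077,-0.005,-0.03],[0,0,0.946]],[[0.077,-0.005,-0.03],[0,0,0.946]],[[0.077,-0.005,-0.03],[0,0,0.946]],[[0.077,-0.005,-0.03],[0,0,0.946]],[[0.077,-0.005,-0.03],[0,0,0.946]]]'
python3 -m pendant '[[[0.077,-0.005,-0.03],[0,0,0.946]],[[0.077,-0.005,-0.03],[0,0,0.946]],[[0,0,0],[0,0,0]]]'
python3 - <<'E'
from h import *
print(observe()["q"]);plan(slot(200,-20.6),tool(frame(YAW,40),-1),9)
E
```

```text
time_s: 20.98
position: [0.4032, 0.0142, 0.2484]
tool_rot: [[0.79, -0.613, -0.001], [-0.613, -0.79, 0.002], [-0.002, -0.0, -1.0]]
ft_force: [-0.1, -0.3, -2.1]
grip_width: 0.0442
gripper_force: 72.8
time_s: 21.98
position: [0.4186, -0.0046, 0.258]
tool_rot: [[0.247, -0.969, -0.001], [-0.969, -0.247, 0.002], [-0.002, 0.001, -1.0]]
ft_force: [-0.7, 0.7, -2.8]
grip_width: 0.045
gripper_force: 72.9
time_s: 22.35
position: [0.4203, -0.0105, 0.2606]
tool_rot: [[0.087, -0.996, -0.001], [-0.996, -0.087, 0.001], [-0.002, 0.0, -1.0]]
ft_force: [-0.6, -0.0, -2.3]
grip_width: 0.0444
gripper_force: 72.8
[-17.711   7.288  89.671   0.071  83.1   157.271]
N 9 shift [ 0.137 -0.022  0.083] turn [ 0.001 -0.887 -0.   ]
```

```bash
python3 -m pendant '[[[0.137,-0.022,0.083],[0,-0.887,0]],[[0.137,-0.022,0.083],[0,-0.887,0]],[[0.137,-0.022,0.083],[0,-0.887,0]],[[0.137,-0.022,0.083],[0,-0.887,0]],[[0.137,-0.022,0.083],[0,-0.887,0]],[[0.137,-0.022,0.083],[0,-0.887,0]],[[0.137,-0.022,0.083],[0,-0.887,0]],[[0.137,-0.022,0.083],[0,-0.887,0]]]'
python3 -m pendant '[[[0.137,-0.022,0.083],[0,-0.887,0]],[[0,0,0],[0,0,0]]]'
python3 - <<'E'
from h import *
F=frame(YAW,40);o=observe();print(o["q"],F.T@(o["position"]-M)*1000);plan(slot(200,-20.6),tool(F,-1))
c=get_image("top");s=get_image("scene")
for n in("top","scene"):
  for q in("slot_mouth","latch_pad","latch_bar","long_board_end","short_board_end","carrier_mid"): print(n,q,[((F.T@(np.array(d["point"])-M)*1000).round(0).tolist(),round(float(d["conf"]),2)) for d in landmark_of(n,q)[:2]])
a=cv2.resize(c["img"][175:265,240:360],(400,300),interpolation=cv2.INTER_CUBIC);b=cv2.resize(s["img"][130:235,270:410],(400,300),interpolation=cv2.INTER_CUBIC);cv2.imwrite("pics/pre.png",np.hstack([a,b]))
E
```

```text
time_s: 23.35
position: [0.4304, -0.0445, 0.224]
tool_rot: [[0.073, -0.996, -0.049], [-0.809, -0.088, 0.581], [-0.583, -0.002, -0.812]]
ft_force: [0.3, 0.3, -3.0]
grip_width: 0.0446
gripper_force: 72.8
time_s: 23.6
position: [0.4314, -0.0473, 0.2176]
tool_rot: [[0.066, -0.996, -0.055], [-0.763, -0.086, 0.641], [-0.643, 0.0, -0.766]]
ft_force: [-0.1, -0.2, -2.0]
grip_width: 0.0446
gripper_force: 72.8
[-39.238  20.332  90.09   27.819  98.778 132.871] [199.415   0.117 -20.353]
N 1 shift [-0.015 -0.003  0.006] turn [-0.009  0.003 -0.013]
top slot_mouth []
top latch_pad []
top latch_bar []
top long_board_end [([136.0, -3.0, -5.0], 0.39)]
top short_board_end [([230.0, 3.0, -1.0], 0.72)]
top carrier_mid [([137.0, -2.0, -4.0], 0.77)]
scene slot_mouth []
scene latch_pad []
scene latch_bar []
scene long_board_end []
scene short_board_end [([233.0, 1.0, -4.0], 0.57)]
scene carrier_mid [([136.0, 2.0, -8.0], 0.59)]
```

View pics/pre.png

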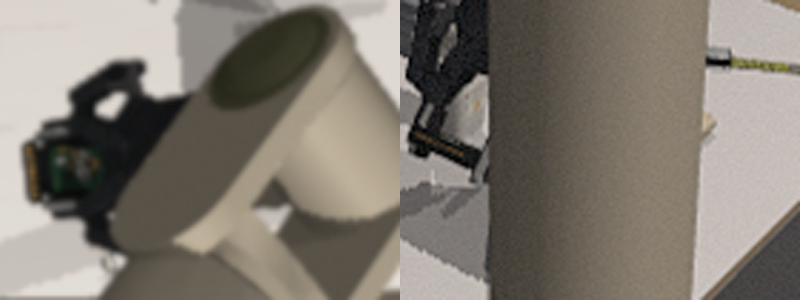

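The carrier is held at its short end (40,165 in the left crop), lined up with the slot, and its long end is hidden by the arm. I'll insert it by force feedback.

```bash
python3 -m pendant '[[[0.3,0,0.01],[-0.009,0,-0.013]],[[0.4,0,0],[0,0,0]],[[0.2,0,0],[0,0,0]],[[0.15,0,0],[0,0,0]],[[0,0,0],[0,0,0]]]'
python3 -m pendant '[[[0.15,0,0],[0,0,0]],[[0.15,0,0],[0,0,0]],[[0.15,0,0],[0,0,0]],[[0,0,0],[0,0,0]]]'
python3 - <<'E'
from h import *
F=frame(YAW,40);o=observe();print(F.T@(o["position"]-M)*1000,F.T@o["ft_force"],F.T@o["wrist_torque"]);plan(slot(59,-20.6),tool(F,-1))
E
```

```text
time_s: 24.92
position: [0.4343, -0.0789, 0.1913]
tool_rot: [[0.067, -0.996, -0.055], [-0.764, -0.086, 0.64], [-0.642, -0.001, -0.767]]
ft_force: [0.0, -0.3, -1.4]
grip_width: 0.0447
gripper_force: 72.9
time_s: 25.42
position: [0.4356, -0.0928, 0.1796]
tool_rot: [[0.067, -0.996, -0.055], [-0.764, -0.086, 0.639], [-0.642, -0.001, -0.767]]
ft_force: [-0.4, -1.3, -1.6]
grip_width: 0.0446
gripper_force: 73.0
[139.993  -0.06  -20.041] [-1.993  0.498 -0.403] [-0.063  0.821  0.003]
N 3 shift [0.675 0.    0.005] turn [-0.004 -0.005 -0.   ]
```

```bash
python3 -m pendant '[[[0.2,0,0.01],[0,0,0]],[[0.25,0,0],[0,0,0]],[[0.25,0,0],[0,0,0]],[[0,0,0],[0,0,0]]]'
python3 -m pendant '[[[0.25,0,0],[0,0,0]],[[0.25,0,0],[0,0,0]],[[0.25,0,0],[0,0,0]],[[0,0,0],[0,0,0]]]'
python3 - <<'E'
from h import *
F=frame(YAW,40);o=observe();print(F.T@(o["position"]-M)*1000,F.T@o["ft_force"],F.T@o["wrist_torque"]);plan(slot(59,-20.6),tool(F,-1))
E
```

```text
time_s: 25.92
position: [0.4375, -0.1144, 0.161]
tool_rot: [[0.066, -0.996, -0.055], [-0.764, -0.086, 0.639], [-0.642, -0.001, -0.767]]
ft_force: [-1.0, -3.5, -0.6]
grip_width: 0.0444
gripper_force: 73.2
time_s: 26.42
position: [0.4394, -0.1375, 0.1416]
tool_rot: [[0.066, -0.996, -0.055], [-0.765, -0.086, 0.639], [-0.641, -0.0, -0.768]]
ft_force: [-1.3, -5.1, -0.6]
grip_width: 0.0447
gripper_force: 73.4
[ 81.195   0.03  -20.332] [-4.171  1.733  2.693] [ 0.333  1.335 -0.397]
N 1 shift [ 0.555 -0.001  0.008] turn [-0.012 -0.026 -0.008]
```

```bash
python3 -m pendant '[[[0.15,0,0.01],[0,0,0]],[[0.15,0,0],[0,0,0]],[[0.12,0,0],[0,0,0]],[[0,0,0],[0,0,0]]]'
python3 -m pendant '[[[0.06,0,0],[0,0,0]],[[0.06,0,0],[0,0,0]],[[0,0,0],[0,0,0]]]'
python3 - <<'E'
from h import *
F=frame(YAW,40);o=observe();print(F.T@(o["position"]-M)*1000,F.T@o["ft_force"],F.T@o["wrist_torque"])
E
```

```text
time_s: 26.92
position: [0.4403, -0.1492, 0.1315]
tool_rot: [[0.067, -0.996, -0.055], [-0.764, -0.087, 0.64], [-0.642, -0.001, -0.766]]
ft_force: [-4.5, -2.0, 7.5]
grip_width: 0.0449
gripper_force: 73.9
time_s: 27.3
position: [0.4406, -0.1526, 0.1288]
tool_rot: [[0.067, -0.996, -0.055], [-0.763, -0.087, 0.64], [-0.643, -0.001, -0.766]]
ft_force: [-5.0, -0.8, 10.0]
grip_width: 0.0449
gripper_force: 74.0
[ 61.418   0.204 -20.446] [6.16  5.095 7.926] [ 0.575 -0.043 -0.617]
```

```bash
python3 -m pendant '[[[0.05,0,0],[0,0,0]],[[0,0,0],[0,0,0]]]'; python3 -m pendant '[[[0.04,0,0],[0,0,0]],[[0,0,0],[0,0,0]]]'
python3 - <<'E'
from h import *
F=frame(YAW,40);o=observe();print(F.T@(o["position"]-M)*1000,F.T@o["ft_force"],F.T@o["wrist_torque"])
E
```

```text
time_s: 27.55
position: [0.4406, -0.153, 0.1284]
tool_rot: [[0.067, -0.996, -0.056], [-0.761, -0.087, 0.642], [-0.645, -0.001, -0.764]]
ft_force: [-5.4, 3.5, 17.1]
grip_width: 0.0445
gripper_force: 74.4
time_s: 27.8
position: [0.4405, -0.1531, 0.1283]
tool_rot: [[0.068, -0.996, -0.056], [-0.759, -0.088, 0.645], [-0.647, -0.001, -0.762]]
ft_force: [-5.7, 8.4, 25.8]
grip_width: 0.0447
gripper_force: 74.7
[ 60.692   0.263 -20.518] [23.321  4.955 14.059] [ 0.469 -2.539 -0.784]
```

```bash
python3 -m pendant '[[[-0.06,0,0.02],[0,0,0]],[[0,0,0],[0,0,0]]]'
python3 -m pendant '[[[0,0,0],[0,0,0]],[[0,0,0],[0,0,0]],[[0,0,0],[0,0,0]],[[0,0,-0.4],[0,0,0]],[[0,0,-0.9],[0,0,0]],[[0,0,-1],[0,0,0]],[[0,0,-1],[0,0,0]],[[0,0,0],[0,0,0]]]' 1
python3 - <<'E'
from h import *
F=frame(YAW,40);o=observe();print(F.T@(o["position"]-M)*1000,o["q"])
c=get_image("top");s=get_image("scene")
for n in("top","scene"):
  for q in("slot_mouth","latch_pad","latch_bar","short_board_end","carrier_mid"): print(n,q,[((F.T@(np.array(d["point"])-M)*1000).round(0).tolist(),round(float(d["conf"]),2)) for d in landmark_of(n,q)[:2]])
a=cv2.resize(c["img"][175:265,260:380],(400,300),interpolation=cv2.INTER_CUBIC);b=cv2.resize(s["img"][130:235,270:410],(400,300),interpolation=cv2.INTER_CUBIC);cv2.imwrite("pics/home.png",np.hstack([a,b]))
plan(slot(10,50),tool(F,-1))
E
```

```text
time_s: 28.05
position: [0.4406, -0.153, 0.1282]
tool_rot: [[0.067, -0.996, -0.055], [-0.763, -0.087, 0.64], [-0.642, -0.001, -0.766]]
ft_force: [-5.7, -2.9, 17.9]
grip_width: 0.0449
gripper_force: 74.7
time_s: 29.05
position: [0.4485, -0.239, 0.229]
tool_rot: [[0.068, -0.996, -0.052], [-0.766, -0.086, 0.638], [-0.64, -0.003, -0.769]]
ft_force: [-0.5, 0.7, 0.5]
grip_width: 0.0856
gripper_force: 0.0
[ 59.319  -0.224 112.149] [-52.158  30.831  69.518  22.314 112.881 125.429]
top slot_mouth [([0.0, -2.0, -0.0], 0.86)]
top latch_pad [([6.0, -0.0, 31.0], 0.81)]
top latch_bar [([-62.0, 1.0, 16.0], 0.71)]
top short_board_end [([88.0, 4.0, -4.0], 0.68), ([-175.0, -191.0, 8.0], 0.59)]
top carrier_mid [([-1.0, -1.0, -5.0], 0.97), ([92.0, -0.0, -6.0], 0.49)]
scene slot_mouth []
scene latch_pad [([191.0, -39.0, -251.0], 0.66)]
scene latch_bar []
scene short_board_end [([92.0, 1.0, -2.0], 0.47)]
scene carrier_mid []
N 2 shift [ 0.624 -0.     0.752] turn [-0.004 -0.003  0.003]
```

View pics/home.png

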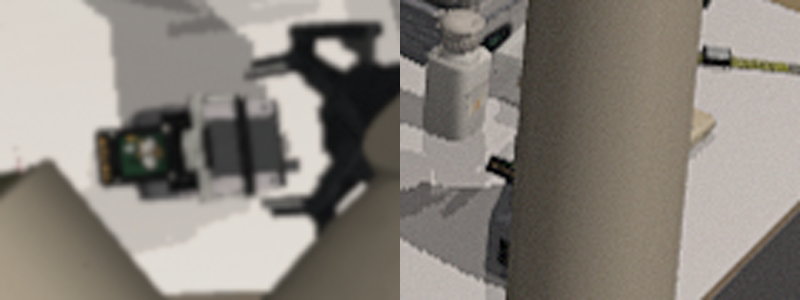

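The crop shows the short end standing out about 90 mm (at 100,160) with the latch still open. I'll press the nose pad with shut fingers.

```bash
python3 -m pendant '[[[0.6,0,0.5],[0,0,0]],[[0.6,0,0.5],[0,0,0]],[[0,0,0.5],[0,0,0]],[[0,0,0.1],[0,0,0]],[[0,0,0],[0,0,0]]]' 0
python3 -m pendant '[[[-0.01,0,0.08],[0,0,0]],[[-0.01,0,0.08],[0,0,0]],[[-0.01,0,0.08],[0,0,0]],[[-0.01,0,0.08],[0,0,0]],[[-0.01,0,0.08],[0,0,0]],[[0,0,0],[0,0,0]]]'
python3 - <<'E'
from h import *
F=frame(YAW,40);o=observe();print(F.T@(o["position"]-M)*1000,F.T@o["ft_force"])
E
```

```text
time_s: 30.28
position: [0.448, -0.2333, 0.1486]
tool_rot: [[0.068, -0.996, -0.055], [-0.764, -0.087, 0.639], [-0.642, -0.001, -0.767]]
ft_force: [-0.7, 0.9, -0.1]
grip_width: 0.0
gripper_force: 0.0
time_s: 31.02
position: [0.4469, -0.2211, 0.1381]
tool_rot: [[0.068, -0.996, -0.054], [-0.763, -0.087, 0.64], [-0.642, -0.002, -0.766]]
ft_force: [0.6, -0.3, 6.5]
grip_width: 0.0001
gripper_force: 2.7
[14.683 -0.179 30.907] [ 3.954 -0.529  5.178]
```

Contact; I'll go on down to about z=22.

```bash
python3 -m pendant '[[[-0.01,0,0.07],[0,0,0]],[[-0.01,0,0.07],[0,0,0]],[[0,0,0.05],[0,0,0]],[[0,0,0],[0,0,0]]]'
python3 -m pendant '[[[0,0,0.04],[0,0,0]],[[0,0,0],[0,0,0]]]'
python3 -m pendant '[[[0,0,0.03],[0,0,0]],[[0,0,0],[0,0,0]]]'
python3 - <<'E'
from h import *
F=frame(YAW,40);o=observe();print(F.T@(o["position"]-M)*1000,F.T@o["ft_force"])
E
```

```text
time_s: 31.52
position: [0.4464, -0.2158, 0.1321]
tool_rot: [[0.068, -0.996, -0.055], [-0.764, -0.087, 0.64], [-0.642, -0.001, -0.767]]
ft_force: [1.1, -1.0, 2.8]
grip_width: 0.0001
gripper_force: 0.8
time_s: 31.78
position: [0.4464, -0.2155, 0.1317]
tool_rot: [[0.068, -0.996, -0.054], [-0.764, -0.087, 0.639], [-0.641, -0.002, -0.767]]
ft_force: [-0.6, -4.0, 12.1]
grip_width: 0.0002
gripper_force: 5.8
time_s: 32.02
position: [0.4465, -0.2154, 0.1316]
tool_rot: [[0.069, -0.996, -0.053], [-0.765, -0.087, 0.638], [-0.64, -0.003, -0.768]]
ft_force: [-2.0, -8.2, 19.1]
grip_width: 0.0001
gripper_force: 9.8
[14.829 -0.213 22.302] [ 6.131  2.714 19.811]
```

```bash
python3 -m pendant '[[[0,0,-0.3],[0,0,0]],[[0,0,-0.9],[0,0,0]],[[0,0,-1],[0,0,0]],[[0,0,-1],[0,0,0]],[[0,0,-0.8],[0,0,0]],[[0,0,0],[0,0,0]]]'
python3 - <<'E'
from h import *
F=frame(YAW,40);o=observe();print(F.T@(o["position"]-M)*1000,o["ft_force"])
c=get_image("top");s=get_image("scene")
for n in("top","scene"):
  for q in("latch_pad","latch_bar","short_board_end","carrier_mid"): print(n,q,[((F.T@(np.array(d["point"])-M)*1000).round(0).tolist(),round(float(d["conf"]),2)) for d in landmark_of(n,q)[:2]])
W=cloud(c);L=((W.reshape(-1,3)-M)@F)*1000;L=L[~np.isnan(L[:,0])]
a=L[(abs(L[:,1])<38)&(abs(L[:,0]+51)<6)];b=L[(abs(L[:,1])<12)&(abs(L[:,0]-13)<5)]
for q in(a,b): print(len(q),np.percentile(q[:,2],[5,50,90]) if len(q) else 0)
E
```

```text
time_s: 32.78
position: [0.4551, -0.3178, 0.2529]
tool_rot: [[0.067, -0.996, -0.053], [-0.765, -0.086, 0.638], [-0.64, -0.002, -0.768]]
ft_force: [0.0, 0.6, -0.4]
grip_width: -0.0002
gripper_force: 0.0
[ 14.109   0.114 181.188] [ 0.042  0.609 -0.404]
top latch_pad [([11.0, -4.0, 17.0], 0.49)]
top latch_bar [([-49.0, -1.0, 34.0], 0.69)]
top short_board_end [([-97.0, -2.0, -2.0], 0.59), ([91.0, 1.0, -4.0], 0.36)]
top carrier_mid []
scene latch_pad [([13.0, 3.0, 23.0], 0.58)]
scene latch_bar []
scene short_board_end [([94.0, 2.0, -4.0], 0.44)]
scene carrier_mid [([-5.0, 4.0, -3.0], 0.52)]
144 [11.031 14.504 33.262]
40 [-154.277 -145.587  226.887]
```

The bar reads (-49,34) and the pad (13,23), which is locked. The short end is at about 92 mm, so the carrier is home, and the robot is clear.

```bash
python3 -c "
from rig import *
print(close_job())"
```

```text
the job is handed in; nothing more can be done
None
```

The carrier is back in the slot turned end for end: long board's end fully home, boards up, latch locked (bar and pad both read at their locked positions). The robot stands clear and the job is handed in at about 33 s; the judge's result was not shown.

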